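# Unlatch the trailer coupler and hold it off the ball

### The job

Unhitch the trailer coupler on the bench stand: take the safety pin out of the latch bar on top and leave it in the steel dish, then pull the latch tab sideways against its spring and, keeping it pulled, lift the tongue off the ball until the coupler is up by about 70 mm. Finish with the gripper holding it up there, not moving, and leave the tape measure, wrench and blue can where they are.

Things in the scene. Friction and masses are not known exactly. Their poses are not given: they have to be found in the camera images.
- stand: Dark steel bench stand, fixed for the run but placed differently each time: base plate 320 x 120 x 12 mm; origin at the centre of its underside on the bench; x runs along the tongue from the ball (near end, x = -100 mm) to the hinge (far end, x = +130 mm), y to the left is the way the latch pulls, z up. The grey coupler hood over the ball is about 94 mm long, 72 mm wide, and its flat top is 118 mm above the bench.
- hinge (a point): Centre of the tongue's hinge, at the far end of the stand, 85 mm above the bench; the hinge axis is the stand's y axis. Axes as the stand's.
- hitch_ball: Steel hitch ball, diameter 50 mm, fixed on the stand; origin at the ball's centre, 75 mm above the bench. Axes as the stand's.
- coupler (a point): Painted grey coupler hood at the near end of the tongue, 230 mm from the hinge; it swings with the tongue and carries the latch. Origin inside, 10 mm above the ball's centre while it is down. Hood, tongue and latch weigh 0.7 kg together; lifting at the tab takes about 5 N.
- tongue (a joint): Angle of the hinged tongue: 0 = down on the ball, grows as the near end rises, stop at 0.75 rad. It falls back by its own weight when let go. 0.30 rad is 68 mm up at the coupler. While the latch is in, it catches under the ball and the tongue cannot rise (only about 0.015 rad of play).
- latch (a joint): Pull of the latch in m: 0 = in (locked), 0.018 = fully out at its stop. It slides on the coupler along the stand's +y. A spring draws it back: about 4 N at 0 and 10.5 N at the stop. The ball is free from about 0.013; the spring closes it again if it is let go. With the safety pin in, it has only 1 to 4 mm of play.
- tab_grip (a point): Grip point of the latch's upright steel tab on the +y side of the coupler: tab 30 mm wide along x, 12 mm thick along y, rounded top 15 mm above this point; the point is 149 mm above the bench when down. The tab is free from 20 mm below the point upward on both faces, so it is best pinched from above across its 12 mm. Moves with the latch and tongue; axes as the coupler's.
- pin_knob (a point): Middle of the safety pin's round knob (18 mm diameter, 26 mm tall, with a 22 mm flange at its foot), the point is 14 mm above the foot of the knob. The 8 mm shank reaches 18 mm below the knob, straight down through the latch bar into the hood, in a 10 mm hole. At the start the knob stands upright on the latch bar, 139 mm above the bench, 64 mm from the tab to the -y side. Weighs 50 g; local z points up the pin.
- steel_dish: Shallow round steel dish, 114 mm across the rim, 19 mm high, loose on the bench to the right of the stand; origin at the centre of its underside.
- tape_measure: Yellow tape measure, 35 x 80 x 69 mm, loose on the bench; origin at the centre of its underside. Leave it alone.
- wrench: Steel combination wrench, 201 x 34 x 7 mm, loose on the bench; origin at the centre of its underside. Leave it alone.
- blue_can: Blue tin, 69 mm across, 87 mm high, loose on the bench; origin at the centre of its underside. Leave it alone.
There are look-alikes about, which are no part of the job. There is more than one size of the steel_dish; the job needs the larger.

How it is judged:
By the outcome, as a careful person would: the job done as asked, in the order asked, and still so for the second after the job is handed in, while the arm keeps its last pose, push and grip.
It also fails if it takes over 58 s, if anything falls off the work surface, if the arm or the gripper's body presses on something with over 40 N, if the wrist force passes 120 N, or if a joint passes its speed limit or range.

### The arm

A 6-joint arm with a two-finger parallel gripper is mounted at the origin on a cart in front of the work surface, level with it; the furniture and walls round the work are solid. World frame = base frame: x ahead of the robot, y to its left, z up, the work surface at z = 0. Lengths are in m, angles in rad, forces in N, time in s.
With the tool pointing down it reaches from about 0.25 to 0.725 m from the base axis. Payload 4 kg.
Tool frame: the origin (TCP) lies between the finger pads; the fingertips stand 8 mm ahead of it and the grasp point (between the pads) lies 11 mm behind it; z points along the fingers, y is the direction in which the jaws open and shut (so a half turn about z gives the same grasp; the last joint's range is limited). The gripper opens to 85 mm and grips with 20 to 120 N. Pads are 22 mm wide; open, the fingers measure 114 mm over their backs; the gripper's body (76 mm by 85 mm) begins 54 mm behind the grasp point. The pads swing forward as they close: fully open they stand 13 mm farther back than shut.
Start: joints at [1.329, 0.241, 0.005, 1.335, 0, 1.571], TCP at [0.12, 0.485, 0.202] pointing down, gripper open.
Joint ranges: [-2.72, 2.72], [-1.05, 1.87], [-1.09, 1.28], [-1.99, 2.15], [-1.42, 1.44], [-3.14, 3.14]. Speed limits (rad/s): [2.79, 2.79, 3.14, 3.14, 3.14, 3.14].

### API

Orientations are given as a unit quaternion [x, y, z, w].
In Python, from workcell import * gives the robot as it stands.
- The arm moves only by the tool send_rows, never from a script. Its argument "increments" is a list that holds one entry, the list of rows, each a list of 6 numbers: the shift along the tool's x, y, z in units of 50 mm (1.0 is 50 mm), then the turn, a rotation vector about the tool's x, y, z in units of 10 degrees (1.0 is 10 degrees). In form: [[[x, y, z, ax, ay, az], ...]]. A call has 1 to 8 rows; each row shifts and turns the commanded pose from where the row before left it, along the tool's axes as they then stand; what a row does not reach is not made up. A row lasts 1/8 s, in which the tool goes at most 62.5 mm and 10.7 degrees, less where a joint would pass 70% of its speed; a pose out of reach is approached as far as the arm can. A call with a number of a shift or a turn outside -1 to 1 is refused whole. A call with a gripper value outside its range is refused whole. "grip" is the closure, from 0 (fully open) to 1 (shut), set as the call begins (left out, the last holds). The fingers move at their own pace and stop on an object; the grip force is fixed at half the most. Time passes only in rows, so rows that do not move let the fingers close. It gives the time, the measured TCP pose, the force and the opening at its end, in the units of the state.
- get_obs(): the state, without advancing time (a new reading comes with each control period).
- camera(name): name is "side" or "top"; returns a dict with "color" (420x560x3 uint8, red, green, blue), "z_map" (420x560 float32, m along the optical axis (not along the pixel's ray), 0 where there is no reading), "intrinsics" (3x3 intrinsics, pixels), "pose" (4x4, takes a point from camera to world coordinates). Camera axes: x right, y down, z forward; pixel columns grow to the right and rows downward; lengths in m; the calibration is good to about 2 mm. A picture is of the moment at which its call begins.
- job_done(): hands the job in, once; it reports no verdict.
The state is a dict: "clock": time; "joint_pos": joint angles; "joint_vel": joint speeds; "tau": joint torques, N m; "eef_pos": TCP position; "tool_rot": TCP orientation; "ft_force": force on the tool from outside, world axes, zero at the start; "ft_torque": the same for the moment, N m; "grip_width": finger opening in m.
Only numpy, scipy, OpenCV 4.12 (cv2) and the standard library are available. Lean on these libraries where they do the work, as an engineer would, in place of code of your own. Each camera call takes 0.05 s, during which the arm holds its last target.

## Working session

There is one attempt and no reset: what is moved stays moved. The work goes in short steps, Python scripts to look and compute and a tool call to move; the robot and the scene stay as the last step left them, time stands still between calls to the robot, and variables do not carry over. Pictures are saved under pics/ and viewed, and the job is handed in when it is done.

Besides the shell and the picture viewer there is one more tool, called after ">>>" by a JSON object that holds its "op" and its "data", one argument or row to a line. send_rows: Moves the arm, as the interface text tells. Its arguments: {"type":"object","properties":{"increments":{"type":"array"},"grip":{"type":"number"}},"required":["increments"]}

```bash
ls; mkdir -p pics; cat > h.py <<'E'
import numpy as np, cv2
from workcell import *
def snap(name,fn):
    c=camera(name); np.savez(f'pics/{fn}.npz',**c); cv2.imwrite(f'pics/{fn}.png',c['color'][:,:,::-1]); return c
def load(fn): return dict(np.load(f'pics/{fn}.npz'))
def pt(c,u,v,z=None):
    K=c['intrinsics'];d=float(c['z_map'][int(round(v)),int(round(u))]) if z is None else z
    p=np.array([(u-K[0,2])/K[0,0]*d,(v-K[1,2])/K[1,1]*d,d,1]);return (c['pose']@p)[:3]
def ray_at_z(c,u,v,h):
    K=c['intrinsics'];r=c['pose'][:3,:3]@np.array([(u-K[0,2])/K[0,0],(v-K[1,2])/K[1,1],1]);o=c['pose'][:3,3];return o+r*(h-o[2])/r[2]
def proj(c,p):
    q=np.linalg.inv(c['pose'])@np.append(p,1);q=c['intrinsics']@q[:3];return q[:2]/q[2]
def crop(c,fn,u0,v0,u1,v1,s):
    cv2.imwrite(f'pics/{fn}.png',cv2.resize(c['color'][v0:v1,u0:u1,::-1],None,fx=s,fy=s,interpolation=cv2.INTER_CUBIC))
E
python3 - <<'E'
from h import *
for n in('top','side'):
    c=snap(n,n+'0');print(c['pose'].round(3),c['intrinsics'].round(1))
o=get_obs();print(o)
E
```

```text
pics
[[ 0.023 -0.989  0.144  0.422]
 [-1.    -0.023  0.006 -0.034]
 [-0.002 -0.145 -0.989  1.179]
 [ 0.     0.     0.     1.   ]] [[416.3   0.  280.2]
 [  0.  416.3 215.4]
 [  0.    0.    1. ]]
[[-0.94  -0.11   0.322  0.183]
 [-0.339  0.377 -0.862  1.   ]
 [-0.027 -0.92  -0.392  0.574]
 [ 0.     0.     0.     1.   ]] [[478.2   0.  275.7]
 [  0.  478.2 208.7]
 [  0.    0.    1. ]]
{'clock': 0.1, 'joint_pos': array([ 1.32898451e+00,  2.41377533e-01,  3.88052213e-03,  1.33523832e+00,
       -5.17552029e-07,  1.57082656e+00]), 'joint_vel': array([ 0.00078183, -0.00152715,  0.00187777,  0.00144146,  0.00096341,
       -0.00132827]), 'tau': array([-4.04718885e-04, -3.73136580e+01,  2.53009647e+01,  1.08115768e-02,
       -2.44645162e-05, -1.28975810e-05]), 'eef_pos': array([0.11958095, 0.48484353, 0.20139037]), 'tool_rot': array([ 1.20626497e-01,  9.92697491e-01, -9.62455917e-04, -1.16661524e-04]), 'ft_force': array([ 0.02411048, -0.18687864, -0.52655316]), 'ft_torque': array([ 0.01997299,  0.04046417, -0.03400424]), 'grip_width': 0.08560777469163236}
```

View pics/top0.png

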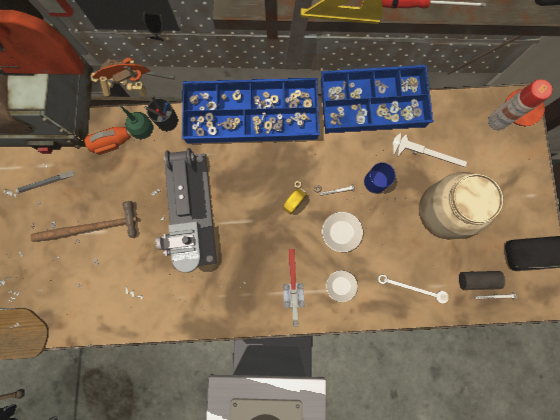

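View pics/side0.png

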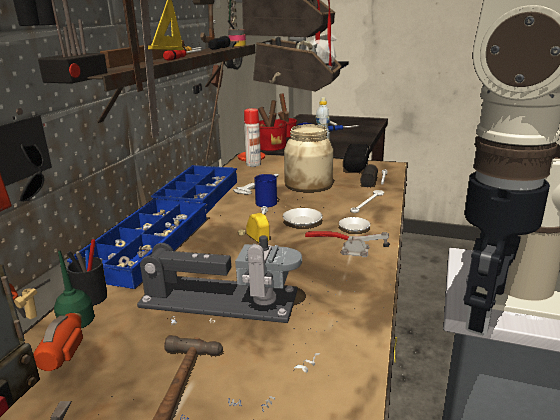

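```bash
python3 - <<'E'
from h import *
t=load('top0');s=load('side0')
for p in([.12,.485,.2],[0,0,0],[0,0,.3]):print(proj(t,np.array(p)),proj(s,np.array(p)))
crop(t,'t1',140,140,230,280,6);crop(s,'s1',120,220,320,330,4)
for u,v in((342,232),(342,286),(380,180),(293,200),(335,190)):print(u,v,pt(t,u,v).round(3))
E
```

```text
[ 45.47053136 407.64761883] [480.02605783 340.24315537]
[264.83882646 436.46053673] [520.54954207 288.35315507]
[258.8458843  495.24983832] [547.98118736 153.73626441]
342 232 [ 0.55  -0.204  0.002]
342 286 [ 0.399 -0.204 -0.003]
380 180 [ 0.704 -0.313  0.004]
293 200 [ 0.627 -0.061  0.068]
335 190 [ 0.67  -0.182  0.01 ]
```

View pics/t1.png

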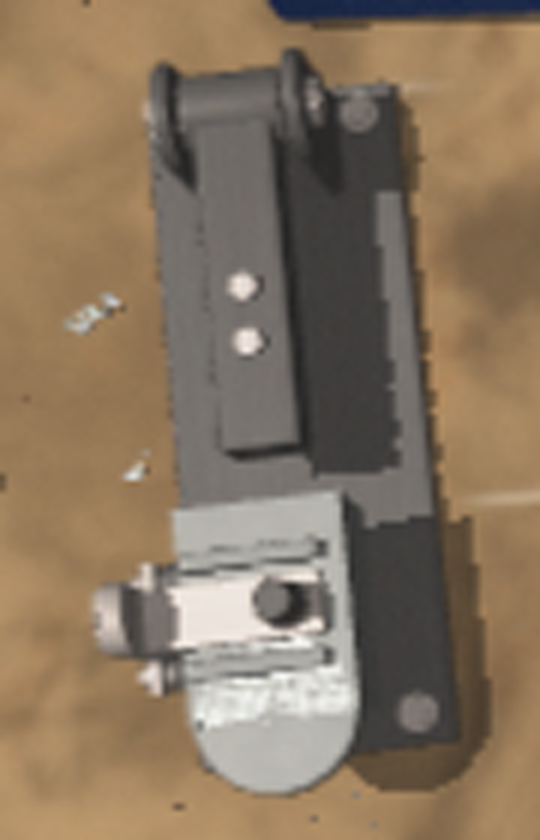

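View pics/s1.png

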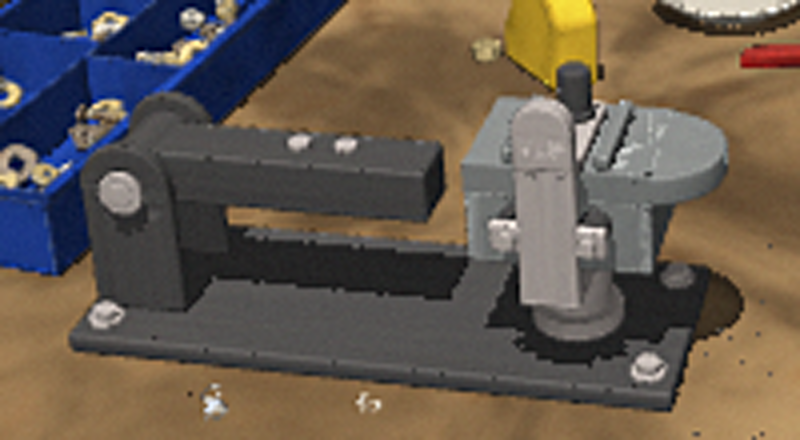

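```bash
python3 - <<'E'
from h import *
t=load('top0');s=load('side0')
f=lambda x,y:(140+(x-2.5)/6,140+(y-2.5)/6)
g=lambda x,y:(120+(x-1.5)/4,220+(y-1.5)/4)
a=ray_at_z(t,*f(398,87),.012);b=ray_at_z(t,*f(460,740),.012)
print('edge',a,b,np.linalg.norm(a-b)); d=(a-b)/np.linalg.norm(a-b);print('yaw',np.degrees(np.arctan2(d[1],d[0])))
x=d[:2];y=np.array([-x[1],x[0]])
O=(a+b)[:2]/2+60*.001*y; print('O',O,'hood',O-.1*x)
k=ray_at_z(t,*f(280,594),.149)
tb=ray_at_z(t,*f(110,620),.164)
print('knob',k,'tab',tb, 'tab-knob in stand',[(tb-k)[:2]@x,(tb-k)[:2]@y])
for n,p in(('k',k),('tb',tb)): q=p[:2]-O;print(n,q@x,q@y)
print('side knob',ray_at_z(s,*g(573,70),.151), pt(s,*g(573,90)))
print('side tab',pt(s,*g(545,140)),pt(s,*g(543,110)),ray_at_z(s,*g(545,97),.164))
print('depth knob',pt(t,*f(280,596)),pt(t,*f(110,625)),pt(t,*f(230,765)))
# plate left corner side view
print('side corners',ray_at_z(s,*g(72,340),.012),ray_at_z(s,*g(670,402),.012),ray_at_z(s,*g(708,265),.012))
# points above .14 in top
V,U=np.mgrid[230:260,150:200];
P=np.array([pt(t,u,v) for u,v in zip(U.ravel(),V.ravel())])
m=P[:,2]>.125;
for p,u,v in zip(P[m],U.ravel()[m],V.ravel()[m]):print(u,v,p.round(3))
E
```

```text
edge [0.76707079 0.19236463 0.012     ] [0.45461022 0.14813282 0.012     ] 0.3155757626511842
yaw 8.057236673905663
O [0.60243077 0.22965644] hood [0.50341792 0.21564021]
knob [0.50905234 0.20399517 0.149     ] tab [0.49558215 0.26916052 0.164     ] tab-knob in stand [np.float64(-0.004203498076384794), np.float64(0.06641007874695178)]
k -0.09605338989265534 -0.012319817021877786
tb -0.10025688796904013 0.05409026172507398
side knob [0.50624162 0.21174884 0.151     ] [0.5053203  0.21507235 0.14163905]
side tab [0.4947557  0.27757047 0.14774616] [0.49596436 0.27541008 0.16219751] [0.49861787 0.26617333 0.164     ]
depth knob [0.50791051 0.20308323 0.15275217] [0.49344172 0.26857579 0.16551102] [0.43894875 0.22860205 0.11635539]
side corners [0.74776415 0.3196336  0.012     ] [0.43657245 0.27536504 0.012     ] [0.45599893 0.15284342 0.012     ]
187 230 [0.533 0.208 0.129]
188 230 [0.533 0.206 0.126]
189 230 [0.533 0.204 0.126]
190 230 [0.533 0.2   0.129]
191 230 [0.533 0.199 0.126]
192 230 [0.533 0.195 0.128]
179 231 [0.53  0.229 0.127]
180 231 [0.53  0.226 0.129]
181 231 [0.53  0.224 0
[... 10405 characters left out ...]
3 250 [0.482 0.19  0.127]
194 250 [0.483 0.188 0.126]
172 251 [0.479 0.243 0.128]
174 251 [0.479 0.238 0.127]
175 251 [0.479 0.235 0.129]
176 251 [0.479 0.233 0.129]
177 251 [0.479 0.23  0.129]
178 251 [0.479 0.228 0.127]
179 251 [0.479 0.226 0.127]
180 251 [0.479 0.223 0.128]
181 251 [0.479 0.22  0.13 ]
183 251 [0.479 0.216 0.127]
184 251 [0.479 0.213 0.127]
185 251 [0.48  0.211 0.126]
186 251 [0.48  0.208 0.126]
187 251 [0.48  0.205 0.127]
188 251 [0.48  0.203 0.125]
171 252 [0.476 0.246 0.127]
172 252 [0.476 0.243 0.129]
173 252 [0.476 0.241 0.127]
174 252 [0.476 0.238 0.126]
175 252 [0.476 0.235 0.127]
176 252 [0.476 0.233 0.128]
178 252 [0.476 0.228 0.128]
190 254 [ 0.422 -0.034  1.179]
```

```bash
cat >> h.py <<'E'
from scipy.spatial.transform import Rotation as Ro
YAW=np.radians(8.1)
def Rgoal(tilt=0,yaw=YAW):
    x=np.array([-np.cos(yaw),-np.sin(yaw),0]);y=np.array([-np.sin(yaw),np.cos(yaw),0]);R=np.c_[x,y,np.cross(x,y)]
    return R@Ro.from_rotvec([0,tilt,0]).as_matrix()
def go(p,R=None):
    "shift in CURRENT tool axes in units and turn"
    o=get_obs();R0=Ro.from_quat(o['tool_rot']).as_matrix();R=Rgoal() if R is None else R
    d=np.array(p)-o['eef_pos'];rv=Ro.from_matrix(R0.T@R).as_rotvec()
    print('pos',o['eef_pos'].round(4),'t',round(o['clock'],2),'F',o['ft_force'].round(1),'w',round(o['grip_width'],4),'q',o['joint_pos'].round(2))
    print('turn units',(np.degrees(rv)/10).round(3),'shift units cur axes',(R0.T@d/.05).round(3),'in goal axes',(R.T@d/.05).round(3))
E
python3 - <<'E'
from h import *
go([.506,.207,.215])
t=load('top0');z=t['z_map'];V,U=np.mgrid[205:260,315:370]
# dish rim centre
g=cv2.cvtColor(t['color'],cv2.COLOR_RGB2GRAY);m=(g>150).astype(np.uint8)[205:260,315:370]
n,l,st,ce=cv2.connectedComponentsWithStats(m);i=1+st[1:,4].argmax();print(st[i],ce[i]+[315,205],ray_at_z(t,*(ce[i]+[315,205]),.015))
E
```

```text
pos [0.1196 0.4848 0.2014] t 0.1 F [ 0.  -0.2 -0.5] w 0.0856 q [ 1.33  0.24  0.    1.34 -0.    1.57]
turn units [-1.100e-02 -2.000e-03 -2.196e+00] shift units cur axes [-8.834 -3.545 -0.265] in goal axes [-6.868 -6.59  -0.272]
[   6    6   47   44 1385] [342.55451264 232.39638989] [ 0.54794085 -0.20319967  0.015     ]
```

>>> {"op": "send_rows", "data": {
  "increments": [
    [[0, 0, -0.27, 0, 0, -0.73], [0, 0, 0, 0, 0, -0.73], [0, 0, 0, 0, 0, -0.73], [-0.68, -0.65, 0, 0, 0, 0], [-0.68, -0.65, 0, 0, 0, 0], [-0.68, -0.65, 0, 0, 0, 0], [-0.68, -0.65, 0, 0, 0, 0], [-0.68, -0.65, 0, 0, 0, 0]]
  ],
  "grip": 0.45
}}

```text
clock: 1.1
eef_pos: [0.3117, 0.3471, 0.2153]
tool_rot: [-0.07, 0.998, -0.0, -0.0]
ft_force: [0.8, 1.0, -0.0]
grip_width: 0.0468
```

>>> {"op": "send_rows", "data": {
  "increments": [
    [[-0.68, -0.65, 0, 0, 0, 0], [-0.68, -0.65, 0, 0, 0, 0], [-0.68, -0.65, 0, 0, 0, 0], [-0.68, -0.65, 0, 0, 0, 0], [-0.68, -0.65, 0, 0, 0, 0], [0, 0, 0, 0, 0, 0], [0, 0, 0, 0, 0, 0]]
  ]
}}

```text
clock: 1.98
eef_pos: [0.5012, 0.2111, 0.215]
tool_rot: [-0.07, 0.998, -0.0, -0.001]
ft_force: [-0.1, 0.3, 0.4]
grip_width: 0.047
```

```bash
python3 - <<'E'
from h import *
go([.506,.207,.137])
c=snap('top','t2');crop(c,'t2c',130,180,250,280,6)
s=snap('side','s2');crop(s,'s2c',140,170,340,320,4)
E
```

```text
pos [0.5012 0.2111 0.215 ] t 1.98 F [-0.1  0.3  0.4] w 0.047 q [0.4  0.33 0.15 1.4  0.   0.26]
turn units [ 0.    -0.011 -0.008] shift units cur axes [-0.087 -0.096  1.561] in goal axes [-0.084 -0.096  1.561]
```

View pics/t2c.png

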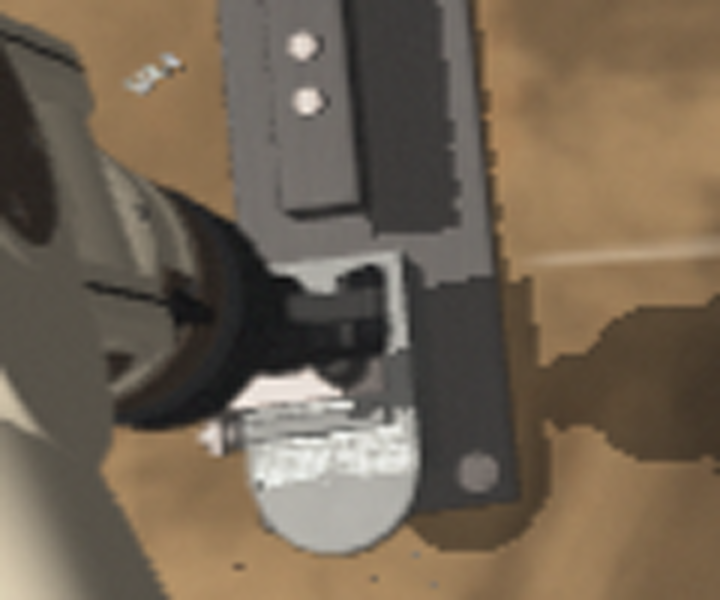

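View pics/s2c.png

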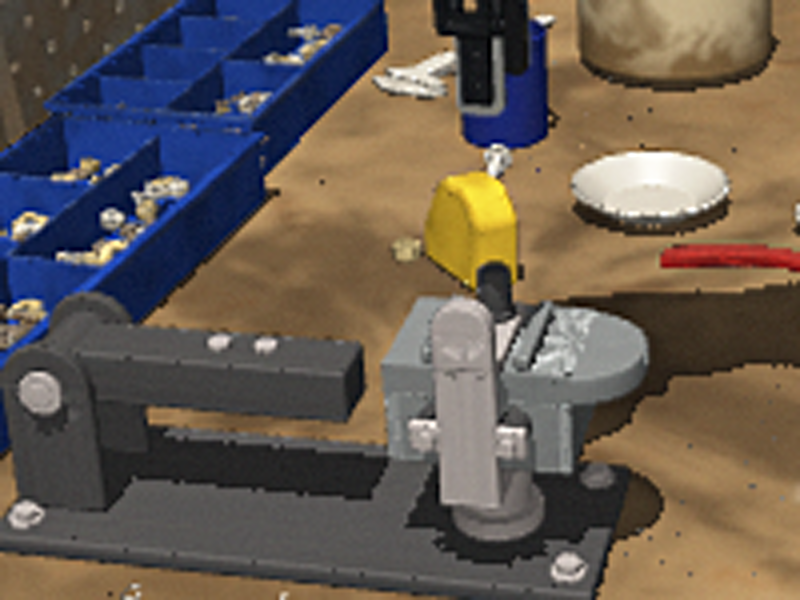

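>>> {"op": "send_rows", "data": {
  "increments": [
    [[-0.08, -0.08, 0.4, 0, 0, 0], [0, 0, 0.4, 0, 0, 0], [0, 0, 0.4, 0, 0, 0], [0, 0, 0.36, 0, 0, 0], [0, 0, 0, 0, 0, 0], [0, 0, 0, 0, 0, 0]]
  ]
}}

```text
clock: 2.82
eef_pos: [0.5063, 0.2086, 0.1386]
tool_rot: [-0.071, 0.997, 0.0, 0.001]
ft_force: [-0.3, -0.1, 0.8]
grip_width: 0.0469
```

```bash
python3 - <<'E'
from h import *
go([.506,.207,.137])
c=snap('top','t3');crop(c,'t3c',130,180,250,280,6)
s=snap('side','s3');crop(s,'s3c',140,170,340,320,4)
E
```

```text
pos [0.5063 0.2086 0.1386] t 2.83 F [-0.3 -0.1  0.8] w 0.0469 q [0.39 0.37 0.01 1.22 0.   0.25]
turn units [0.002 0.006 0.002] shift units cur axes [ 0.011 -0.032  0.033] in goal axes [ 0.011 -0.032  0.033]
```

View pics/s3c.png

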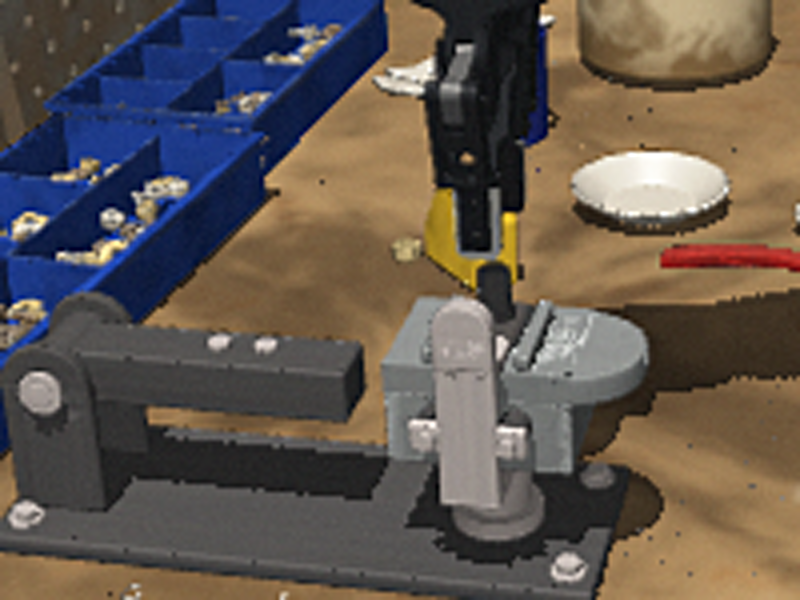

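```bash
python3 - <<'E'
from h import *
s=load('s3');t=load('t3')
for p in([.5063,.2086,.1386],[.5063,.2086,.1306],[.503,.232,.131],[.506,.209,.152],[.497,.27,.164],[.51,.185,.131]):
  u,v=proj(s,np.array(p));print(p,u,v,((u-140)*4,(v-170)*4), proj(t,np.array(p)))
for x,y in((478,240),(478,220),(465,100),(495,290)):print(pt(s,140+x/4,170+y/4))
E
```

```text
[0.5063, 0.2086, 0.1386] 263.64707443229634 242.00127450492 (np.float64(494.58829772918534), np.float64(288.00509801967996)) [185.29006964 240.00745311]
[0.5063, 0.2086, 0.1306] 263.79186298337555 245.55665970586747 (np.float64(495.1674519335022), np.float64(302.2266388234699)) [186.01221626 240.28013909]
[0.503, 0.232, 0.131] 261.05170148741763 250.88639801220287 (np.float64(484.2068059496705), np.float64(323.5455920488115)) [176.64263585 241.35697521]
[0.506, 0.209, 0.152] 263.47028415784456 236.09859962242157 (np.float64(493.88113663137824), np.float64(264.3943984896863)) [183.88728028 239.65854942]
[0.497, 0.27, 0.164] 255.90965368428556 244.8952309499701 (np.float64(463.63861473714223), np.float64(299.58092379988045)) [157.61190429 242.32903172]
[0.51, 0.185, 0.131] 266.2520119048894 240.0429566449654 (np.float64(505.0080476195576), np.float64(280.17182657986154)) [195.39142512 239.02075255]
[0.49976819 0.24292649 0.18192454]
[0.49835233 0.24523531 0.19362883]
[0.49011923 0.27378689 0.26607086]
[0.50238937 0.21773601 0.14254795]
```

View pics/t3c.png

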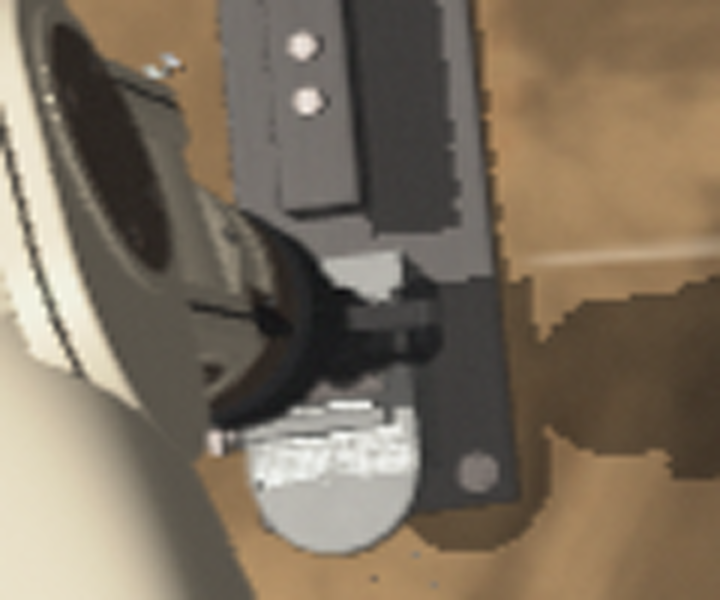

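```bash
python3 - <<'E'
from h import *
go([.506,.207,.137])
s=snap('side','s4');crop(s,'s4c',140,170,340,320,4)
go([.506,.207,.137])
s2=load('s2')
for x,y in((485,90),(485,100),(485,60)):print(pt(s2,140+x/4,170+y/4))
E
```

```text
pos [0.5068 0.2085 0.1389] t 2.92 F [-1.   1.9 -0.1] w 0.0471 q [0.39 0.37 0.01 1.21 0.   0.25]
turn units [ 0.003  0.012 -0.002] shift units cur axes [ 0.021 -0.027  0.038] in goal axes [ 0.021 -0.027  0.039]
pos [0.5069 0.2084 0.1388] t 2.98 F [-0.   0.5  0.1] w 0.0468 q [0.39 0.37 0.01 1.21 0.   0.25]
turn units [ 0.003  0.011 -0.003] shift units cur axes [ 0.022 -0.024  0.037] in goal axes [ 0.022 -0.024  0.037]
[0.49163349 0.24631792 0.26041135]
[0.49237538 0.24500237 0.25493527]
[0.49088269 0.24668166 0.27518165]
```

View pics/s4c.png

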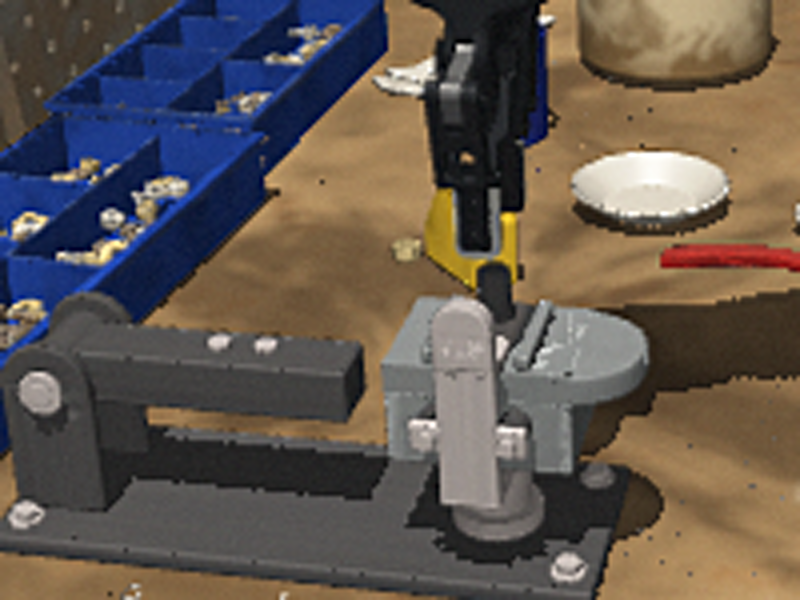

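```bash
python3 - <<'E'
from h import *
s=load('side0');crop(s,'s0c',430,200,560,350,4)
for v in range(300,345,4):
  print(v,[pt(s,u,v).round(3).tolist() for u in(470,476,482,488)])
s=load('s4')
for v in range(214,240,2):
  print(v,[pt(s,u,v).round(3).tolist() for u in(256,260,264,268)])
E
```

```text
300 [[0.144, 0.558, 0.299], [0.139, 0.556, 0.299], [0.133, 0.556, 0.299], [0.128, 0.559, 0.303]]
304 [[0.143, 0.555, 0.292], [0.138, 0.558, 0.295], [0.133, 0.559, 0.297], [0.128, 0.56, 0.299]]
308 [[0.141, 0.532, 0.273], [0.136, 0.54, 0.279], [0.132, 0.559, 0.292], [0.127, 0.56, 0.294]]
312 [[0.14, 0.532, 0.267], [0.135, 0.538, 0.273], [0.13, 0.542, 0.277], [0.123, 0.535, 0.273]]
316 [[0.14, 0.539, 0.267], [0.135, 0.541, 0.27], [0.129, 0.541, 0.271], [0.123, 0.536, 0.269]]
320 [[0.139, 0.539, 0.262], [0.134, 0.54, 0.264], [0.128, 0.541, 0.266], [0.122, 0.537, 0.265]]
324 [[0.139, 0.54, 0.258], [0.133, 0.536, 0.257], [0.128, 0.541, 0.261], [0.121, 0.536, 0.259]]
328 [[0.138, 0.538, 0.252], [0.133, 0.542, 0.256], [0.127, 0.544, 0.258], [0.07, 0.161, -0.004]]
332 [[0.1, 0.159, -0.022], [0.131, 0.534, 0.245], [0.126, 0.535, 0.247], [0.069, 0.162, -0.012]]
336 [[0.095, 0.121, -0.059], [0.089, 0.16, -0.028], [0.078, 0.159, -0.026], [0.068, 0.158, -0.024]]
340 [[0.094, 0.121, -0.068], [0.084, 0.124, -0.063], [0.072, 0.122, -0.062], [0.061, 0.12, -0.061]]
344 [[0.093, 0.122, -0.078], [0.081,
[... 612 characters left out ...]
 [0.6, -0.057, 0.048]]
226 [[0.505, 0.246, 0.191], [0.498, 0.244, 0.191], [0.492, 0.238, 0.189], [0.6, -0.055, 0.043]]
228 [[0.505, 0.248, 0.188], [0.497, 0.247, 0.188], [0.493, 0.238, 0.185], [0.6, -0.056, 0.036]]
230 [[0.506, 0.245, 0.182], [0.497, 0.247, 0.184], [0.494, 0.235, 0.179], [0.599, -0.052, 0.032]]
232 [[0.507, 0.244, 0.177], [0.498, 0.245, 0.179], [0.493, 0.237, 0.176], [0.6, -0.053, 0.026]]
234 [[0.509, 0.239, 0.17], [0.501, 0.238, 0.171], [0.607, -0.042, 0.024], [0.599, -0.05, 0.022]]
236 [[0.628, -0.037, 0.018], [0.514, 0.207, 0.15], [0.506, 0.207, 0.151], [0.6, -0.052, 0.015]]
238 [[0.628, -0.037, 0.012], [0.511, 0.216, 0.151], [0.503, 0.214, 0.151], [0.601, -0.055, 0.007]]
```

View pics/s0c.png

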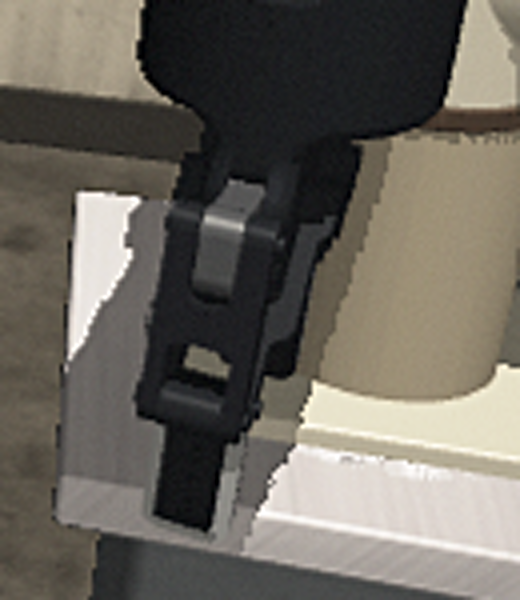

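>>> {"op": "send_rows", "data": {
  "increments": [
    [[0, 0, 0.1, 0, 0, 0], [0, 0, 0.1, 0, 0, 0], [0, 0, 0.1, 0, 0, 0], [0, 0, 0, 0, 0, 0]]
  ]
}}

```text
clock: 3.48
eef_pos: [0.5059, 0.2076, 0.1219]
tool_rot: [-0.07, 0.998, -0.0, -0.001]
ft_force: [-0.1, 1.1, 0.2]
grip_width: 0.0471
```

```bash
python3 - <<'E'
from h import *
s=snap('side','s5');crop(s,'s5c',140,170,340,320,4)
go([.506,.207,.102])
for v in range(224,250,2):
  print(v,[pt(s,u,v).round(3).tolist() for u in(256,260,264,268)])
E
```

```text
pos [0.5062 0.2077 0.1223] t 3.52 F [-0.7 -0.2 -0.2] w 0.047 q [ 0.39  0.38 -0.01  1.18  0.    0.25]
turn units [-0.001 -0.005 -0.006] shift units cur axes [ 0.005 -0.013  0.406] in goal axes [ 0.005 -0.013  0.406]
224 [[0.498, 0.262, 0.203], [0.49, 0.262, 0.204], [0.491, 0.241, 0.195], [0.506, 0.182, 0.167]]
226 [[0.506, 0.245, 0.19], [0.497, 0.247, 0.192], [0.491, 0.24, 0.19], [0.506, 0.184, 0.163]]
228 [[0.506, 0.246, 0.187], [0.498, 0.245, 0.187], [0.493, 0.237, 0.184], [0.506, 0.182, 0.157]]
230 [[0.506, 0.246, 0.183], [0.498, 0.245, 0.183], [0.493, 0.238, 0.18], [0.505, 0.186, 0.155]]
232 [[0.506, 0.245, 0.178], [0.499, 0.243, 0.178], [0.493, 0.237, 0.176], [0.599, -0.052, 0.027]]
234 [[0.506, 0.245, 0.174], [0.499, 0.243, 0.174], [0.493, 0.239, 0.172], [0.6, -0.054, 0.02]]
236 [[0.506, 0.247, 0.171], [0.498, 0.246, 0.171], [0.493, 0.238, 0.168], [0.6, -0.053, 0.014]]
238 [[0.508, 0.242, 0.164], [0.499, 0.245, 0.166], [0.494, 0.237, 0.163], [0.6, -0.052, 0.009]]
240 [[0.509, 0.24, 0.158], [0.5, 0.241, 0.16], [0.494, 0.237, 0.159], [0.6, -0.052, 0.003]]
242 [[0.63, -0.041, -0.002], [0.502, 0.237, 0.153], [0.502, 0.217, 0.143], [0.599, -0.049, -0.002]]
244 [[0.498, 0.267, 0.165], [0.512, 0.215, 0.136], [0.503, 0.215, 0.138], [0.596, -0.041, -0.003]]
246 [[0.495, 0.274, 0.164], [0.489, 0.268, 0.162], [0.504, 0.214, 0.133], [0.499, 0.203, 0.128]]
248 [[0.494, 0.278, 0.162], [0.487, 0.275, 0.161], [0.503, 0.215, 0.129], [0.496, 0.212, 0.128]]
```

View pics/s5c.png

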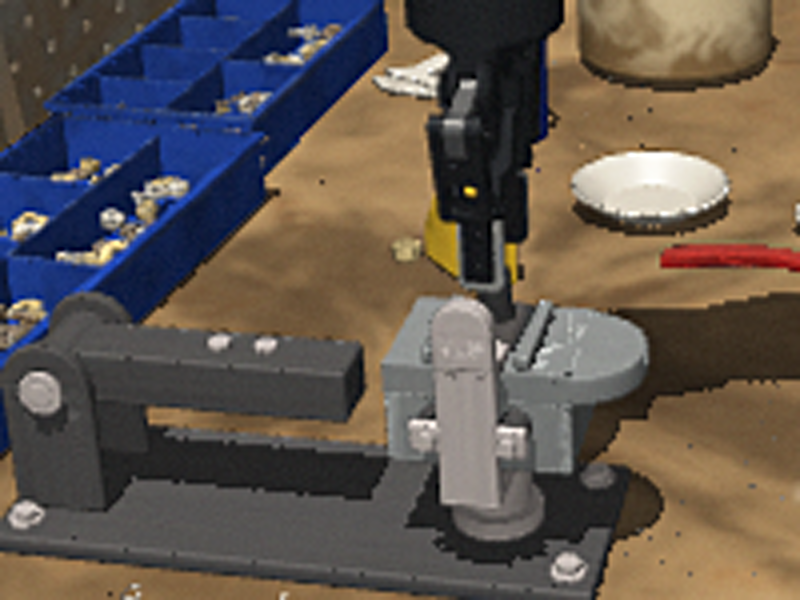

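>>> {"op": "send_rows", "data": {
  "increments": [
    [[0, 0, 0.15, 0, 0, 0], [0, 0, 0.15, 0, 0, 0], [0, 0, 0.1, 0, 0, 0], [0, 0, 0, 0, 0, 0]]
  ]
}}

```text
clock: 4.03
eef_pos: [0.5059, 0.2076, 0.102]
tool_rot: [-0.07, 0.998, -0.0, -0.001]
ft_force: [-0.7, 0.5, 0.2]
grip_width: 0.047
```

```bash
python3 - <<'E'
from h import *
s=snap('side','s6');crop(s,'s6c',200,190,330,290,6)
go([.506,.207,.102])
E
```

```text
pos [0.5062 0.2078 0.1024] t 4.08 F [-0.1  0.2  1.1] w 0.047 q [ 0.39  0.4  -0.04  1.13 -0.    0.25]
turn units [-0.001 -0.004 -0.005] shift units cur axes [ 0.005 -0.015  0.008] in goal axes [ 0.005 -0.015  0.008]
```

View pics/s6c.png

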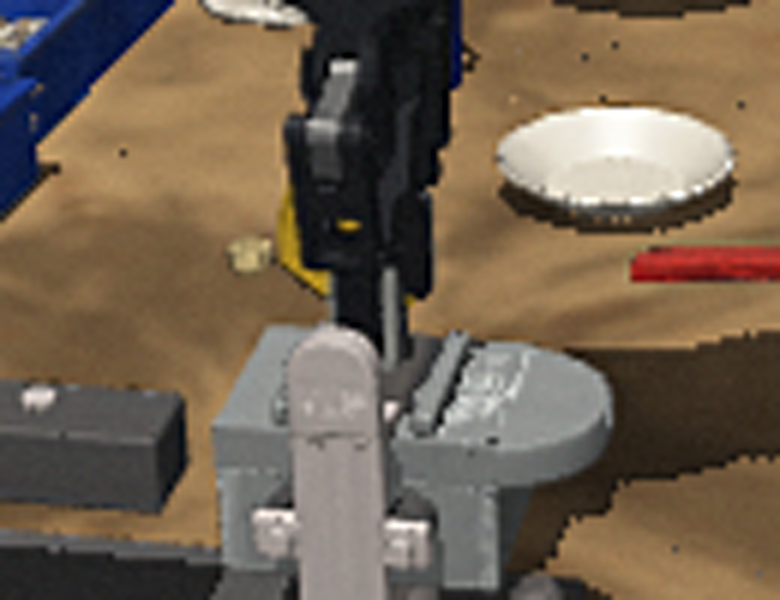

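Fingers straddle the knob, tips just above the bar (~(340-410, 340-370) in the crop). Close.

>>> {"op": "send_rows", "data": {
  "increments": [
    [[0, 0, 0, 0, 0, 0], [0, 0, 0, 0, 0, 0], [0, 0, 0, 0, 0, 0], [0, 0, 0, 0, 0, 0], [0, 0, 0, 0, 0, 0], [0, 0, 0, 0, 0, 0]]
  ],
  "grip": 1
}}

```text
clock: 4.82
eef_pos: [0.5068, 0.208, 0.1032]
tool_rot: [-0.07, 0.998, 0.0, 0.001]
ft_force: [-0.5, -0.2, 5.1]
grip_width: 0.0155
```

>>> {"op": "send_rows", "data": {
  "increments": [
    [[0, 0, -0.1, 0, 0, 0], [0, 0, -0.2, 0, 0, 0], [0, 0, -0.3, 0, 0, 0], [0, 0, -0.4, 0, 0, 0], [0, 0, -0.4, 0, 0, 0], [0, 0, -0.4, 0, 0, 0], [0, 0, 0, 0, 0, 0]]
  ]
}}

```text
clock: 5.7
eef_pos: [0.5077, 0.2084, 0.1952]
tool_rot: [-0.07, 0.998, 0.001, 0.002]
ft_force: [0.1, -0.0, -0.5]
grip_width: 0.0156
```

```bash
python3 - <<'E'
from h import *
s=snap('side','s7');crop(s,'s7c',200,130,330,280,5)
go([.506,.207,.102])
E
```

```text
pos [0.5069 0.208  0.1937] t 5.75 F [ 0.7  0.1 -1.2] w 0.0154 q [ 0.39  0.34  0.12  1.35 -0.    0.25]
turn units [ 0.003  0.012 -0.006] shift units cur axes [ 0.025 -0.019  1.835] in goal axes [ 0.021 -0.018  1.835]
```

View pics/s7c.png

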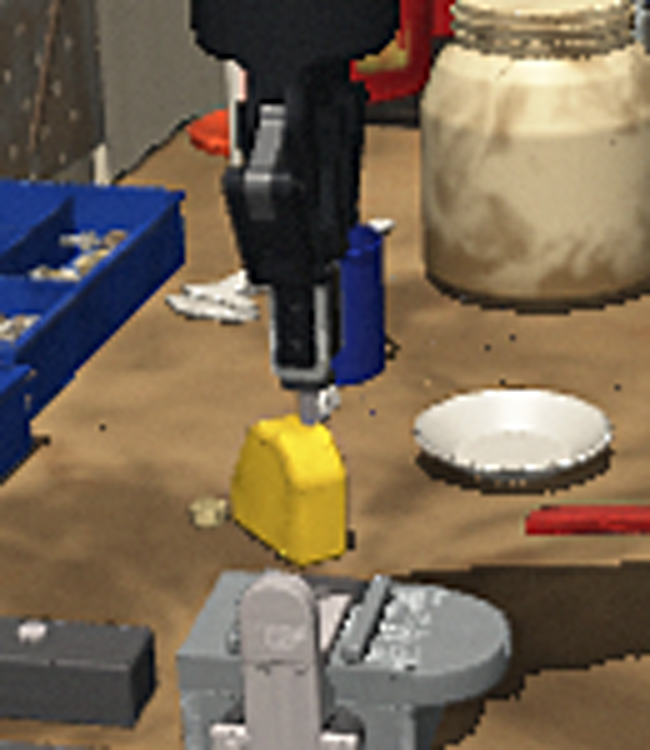

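>>> {"op": "send_rows", "data": {
  "increments": [
    [[0.03, -0.6, 0, 0, 0, 0], [0.03, -0.8, 0, 0, 0, 0], [0.03, -0.8, 0, 0, 0, 0], [0.03, -0.8, 0, 0, 0, 0], [0.03, -0.8, 0, 0, 0, 0], [0.03, -0.8, 0, 0, 0, 0], [0.03, -0.8, 0, 0, 0, 0], [0.03, -0.8, 0, 0, 0, 0]]
  ]
}}

```text
clock: 6.75
eef_pos: [0.5371, -0.102, 0.1915]
tool_rot: [-0.07, 0.998, 0.0, -0.001]
ft_force: [1.5, 0.6, -0.0]
grip_width: 0.0157
```

>>> {"op": "send_rows", "data": {
  "increments": [
    [[0.03, -0.8, 0, 0, 0, 0], [0.03, -0.8, 0, 0, 0, 0], [0.03, -0.45, 0, 0, 0, 0], [0, 0, 0.4, 0, 0, 0], [0, 0, 0.4, 0, 0, 0], [0, 0, 0.4, 0, 0, 0], [0, 0, 0.4, 0, 0, 0], [0, 0, 0, 0, 0, 0]]
  ]
}}

```text
clock: 7.75
eef_pos: [0.5459, -0.2017, 0.1104]
tool_rot: [-0.07, 0.998, 0.001, -0.002]
ft_force: [-0.3, -0.5, 0.0]
grip_width: 0.0154
```

```bash
python3 - <<'E'
from h import *
go([.548,-.203,.012])
s=snap('side','s8');crop(s,'s8c',240,100,400,250,5)
s=snap('top','t8');crop(s,'t8c',280,180,400,280,6)
E
```

```text
pos [ 0.5459 -0.2017  0.1104] t 7.75 F [-0.3 -0.5  0. ] w 0.0154 q [-0.35  0.46  0.08  1.19  0.   -0.5 ]
turn units [ 0.017 -0.027 -0.002] shift units cur axes [-0.048 -0.038  1.967] in goal axes [-0.039 -0.033  1.968]
```

View pics/s8c.png

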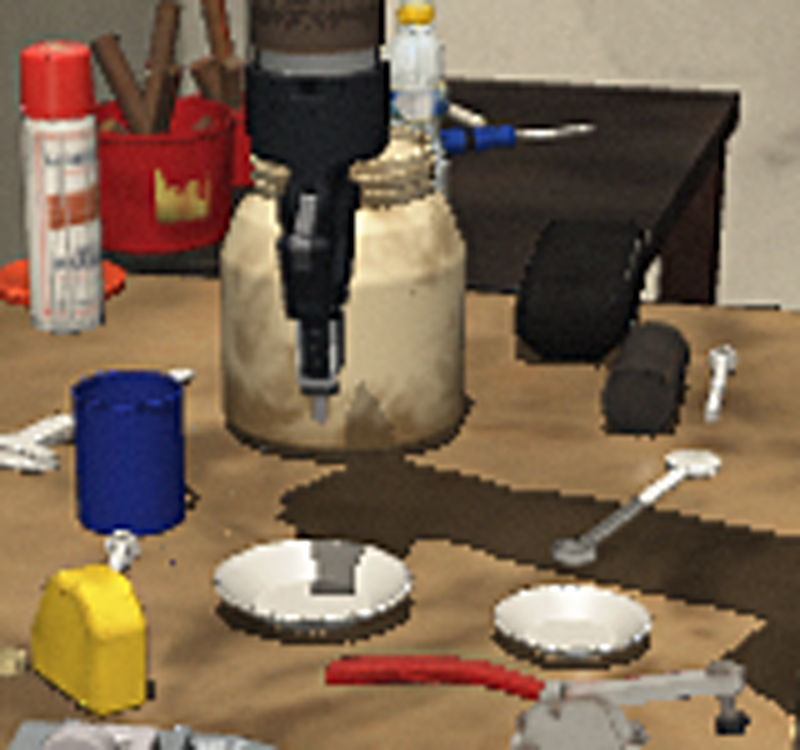

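View pics/t8c.png

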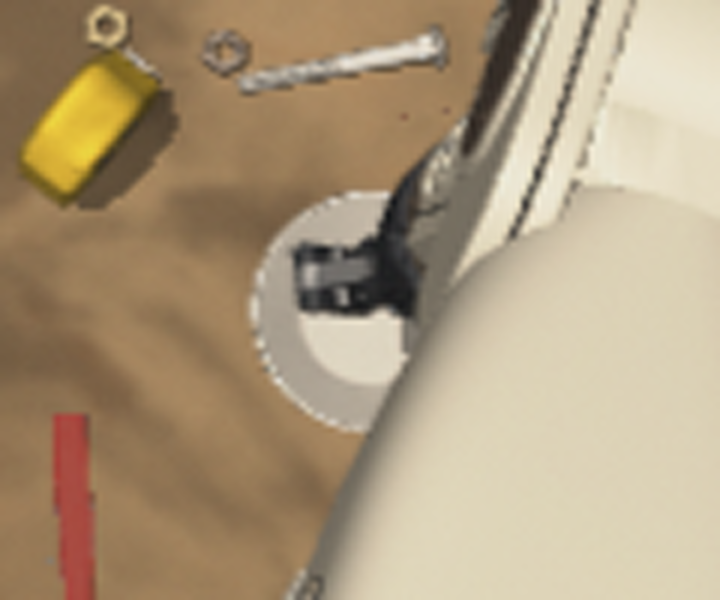

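```bash
python3 - <<'E'
from h import *
s=load('s8')
for v in(180,182,183,184):print(v,pt(s,304,v))
t=load('top0');print(pt(t,342.5,232.4),pt(t,340,230),pt(t,345,236))
E
```

```text
180 [ 0.54473042 -0.19929278  0.12583667]
182 [ 0.54515748 -0.20064099  0.11943393]
183 [ 0.54511912 -0.20048036  0.11653806]
184 [ 0.61154872 -0.42054946  0.02914415]
[ 0.54936677 -0.20498572  0.00167256] [ 0.555894   -0.19766805  0.00312084] [ 0.53890436 -0.21153833  0.00532971]
```

>>> {"op": "send_rows", "data": {
  "increments": [
    [[-0.03, -0.03, 0.4, 0, 0, 0], [0, 0, 0.4, 0, 0, 0], [0, 0, 0.4, 0, 0, 0], [0, 0, 0.4, 0, 0, 0], [0, 0, 0.3, 0, 0, 0], [0, 0, 0, 0, 0, 0]]
  ]
}}

```text
clock: 8.6
eef_pos: [0.5489, -0.2039, 0.0171]
tool_rot: [-0.07, 0.998, 0.0, -0.001]
ft_force: [-0.6, 0.6, -1.3]
grip_width: 0.0153
```

```bash
python3 - <<'E'
from h import *
go([.548,-.203,.0])
s=snap('side','s9');crop(s,'s9c',270,160,340,230,8)
for v in range(206,222,1):print(v,[pt(s,u,v).round(3).tolist() for u in(302,304,306)])
E
```

```text
pos [ 0.5489 -0.2039  0.0171] t 8.6 F [-0.6  0.6 -1.3] w 0.0153 q [-0.36  0.55 -0.04  0.98  0.   -0.5 ]
turn units [ 0.005 -0.008 -0.005] shift units cur axes [0.015 0.02  0.342] in goal axes [0.016 0.02  0.342]
206 [[0.546, -0.185, 0.053], [0.541, -0.186, 0.053], [0.538, -0.194, 0.051]]
207 [[0.549, -0.193, 0.047], [0.542, -0.19, 0.049], [0.541, -0.206, 0.042]]
208 [[0.55, -0.195, 0.043], [0.545, -0.199, 0.041], [0.539, -0.199, 0.042]]
209 [[0.548, -0.191, 0.041], [0.542, -0.189, 0.043], [0.553, -0.246, 0.018]]
210 [[0.552, -0.202, 0.034], [0.544, -0.196, 0.037], [0.553, -0.246, 0.015]]
211 [[0.552, -0.203, 0.03], [0.547, -0.205, 0.029], [0.553, -0.245, 0.012]]
212 [[0.551, -0.198, 0.029], [0.545, -0.2, 0.029], [0.552, -0.243, 0.01]]
213 [[0.551, -0.2, 0.025], [0.547, -0.206, 0.023], [0.551, -0.238, 0.009]]
214 [[0.551, -0.201, 0.021], [0.556, -0.235, 0.006], [0.552, -0.242, 0.004]]
215 [[0.562, -0.234, 0.003], [0.556, -0.236, 0.003], [0.551, -0.238, 0.002]]
216 [[0.56, -0.228, 0.002], [0.555, -0.233, 0.001], [0.548, -0.229, 0.004]]
217 [[0.557, -0.219, 0.003], [0.553, -0.224, 0.002], [0.547, -0.227, 0.001]]
218 [[0.183, 1.0, 0.574], [0.551, -0.218, 0.001], [0.544, -0.214, 0.004]]
219 [[0.554, -0.209, 0.002], [0.549, -0.214, 0.0], [0.544, -0.214, 0.001]]
220 [[0.553, -0.204, 0.001], [0.545, -0.2, 0.004], [0.543, -0.213, -0.002]]
221 [[0.551, -0.199, 0.0], [0.544, -0.195, 0.003], [0.539, -0.197, 0.002]]
```

View pics/s9c.png

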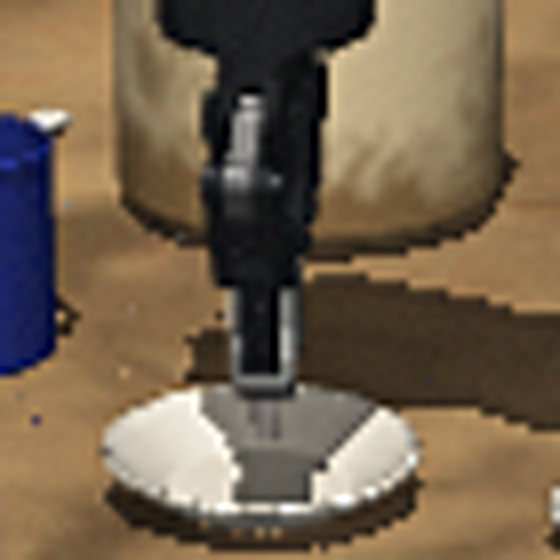

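>>> {"op": "send_rows", "data": {
  "increments": [
    [[0, 0, 0.15, 0, 0, 0], [0, 0, 0.13, 0, 0, 0], [0, 0, 0, 0, 0, 0], [0, 0, 0, 0, 0, 0]]
  ]
}}

```text
clock: 9.15
eef_pos: [0.5495, -0.2042, 0.0038]
tool_rot: [-0.07, 0.998, -0.0, 0.0]
ft_force: [0.6, -0.3, -0.4]
grip_width: 0.0156
```

>>> {"op": "send_rows", "data": {
  "increments": [
    [[0, 0, 0, 0, 0, 0], [0, 0, 0, 0, 0, 0], [0, 0, 0, 0, 0, 0], [0, 0, 0, 0, 0, 0], [0, 0, -0.2, 0, 0, 0], [0, 0, -0.6, 0, 0, 0], [0, 0, -0.8, 0, 0, 0], [0, 0, -0.8, 0, 0, 0]]
  ],
  "grip": 0.6
}}

```text
clock: 10.15
eef_pos: [0.5494, -0.2042, 0.1255]
tool_rot: [-0.07, 0.998, -0.0, 0.0]
ft_force: [0.9, -0.2, 0.5]
grip_width: 0.0339
```

>>> {"op": "send_rows", "data": {
  "increments": [
    [[0, 0, -0.8, 0, 0, 0], [0, 0, -0.7, 0, 0, 0], [0, 0.7, 0, 0, 0, 0], [0, 0.8, 0, 0, 0, 0], [0, 0.8, 0, 0, 0, 0], [0, 0.8, 0, 0, 0, 0]]
  ],
  "grip": 0.5
}}

```text
clock: 10.9
eef_pos: [0.5276, -0.0496, 0.1996]
tool_rot: [-0.07, 0.998, -0.0, 0.001]
ft_force: [1.2, 0.0, -0.2]
grip_width: 0.0426
```

```bash
python3 - <<'E'
from h import *
go([.496,.27,.20])
s=snap('side','s10');crop(s,'s10c',240,150,380,250,5)
s=snap('top','t10');crop(s,'t10c',280,180,400,280,6)
E
```

```text
pos [ 0.5276 -0.0496  0.1996] t 10.9 F [ 1.2  0.  -0.2] w 0.0426 q [-0.09  0.3   0.08  1.35  0.   -0.23]
turn units [-0.001  0.007 -0.007] shift units cur axes [-0.267  6.417 -0.008] in goal axes [-0.275  6.416 -0.007]
```

View pics/s10c.png

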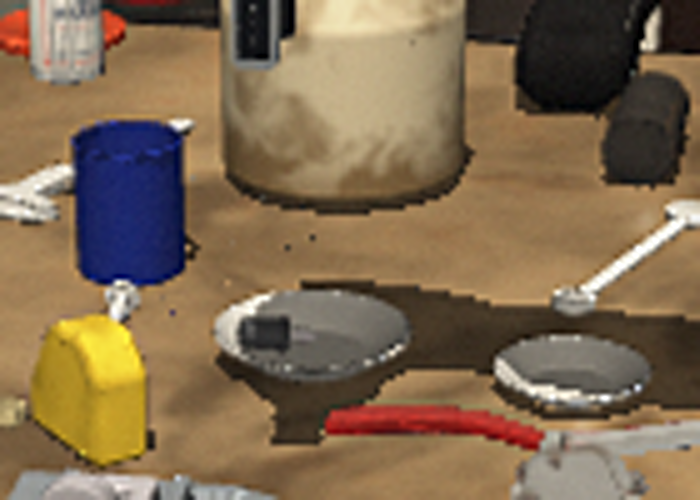

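View pics/t10c.png

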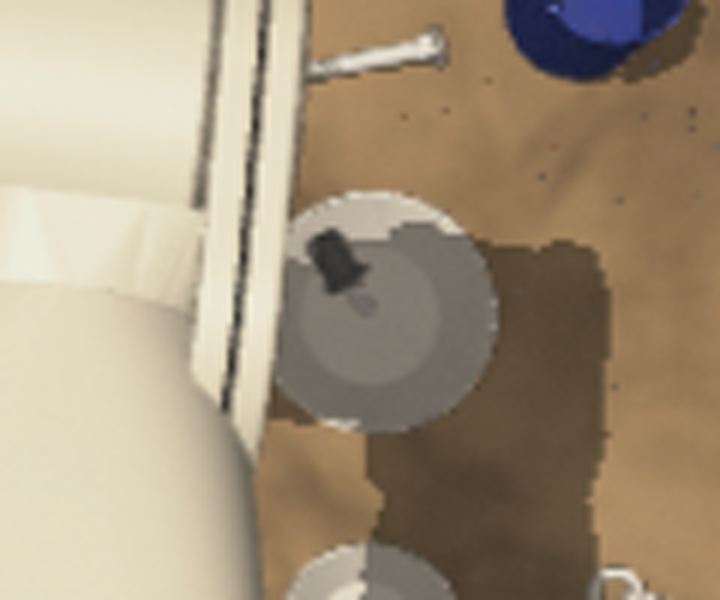

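>>> {"op": "send_rows", "data": {
  "increments": [
    [[-0.03, 0.8, 0, 0, 0, 0], [-0.03, 0.8, 0, 0, 0, 0], [-0.03, 0.8, 0, 0, 0, 0], [-0.03, 0.8, 0, 0, 0, 0], [-0.03, 0.8, 0, 0, 0, 0], [-0.03, 0.8, 0, 0, 0, 0], [-0.03, 0.8, 0, 0, 0, 0], [-0.03, 0.5, 0, 0, 0, 0]]
  ]
}}

```text
clock: 12.0
eef_pos: [0.4971, 0.2543, 0.1993]
tool_rot: [-0.071, 0.997, 0.0, 0.0]
ft_force: [0.4, 0.0, 0.0]
grip_width: 0.0426
```

>>> {"op": "send_rows", "data": {
  "increments": [
    [[-0.03, 0.3, 0, 0, 0, 0], [0, 0, 0.4, 0, 0, 0], [0, 0, 0.2, 0, 0, 0], [0, 0, 0, 0, 0, 0]]
  ]
}}

```text
clock: 12.5
eef_pos: [0.496, 0.267, 0.1679]
tool_rot: [-0.07, 0.998, -0.001, -0.001]
ft_force: [0.0, -0.9, 0.7]
grip_width: 0.0427
```

```bash
python3 - <<'E'
from h import *
go([.497,.27,.108])
s=snap('side','s11');crop(s,'s11c',200,180,330,290,6)
for u,v in((256,232),(256,228),(258,236),(255,255),(256,250)):print(u,v,pt(s,u,v).round(3))
E
```

```text
pos [0.496  0.267  0.1679] t 12.5 F [ 0.  -0.9  0.7] w 0.0427 q [ 0.49  0.38  0.12  1.3  -0.    0.35]
turn units [-0.005 -0.011 -0.011] shift units cur axes [-0.031  0.057  1.199] in goal axes [-0.028  0.056  1.199]
256 232 [0.486 0.293 0.203]
256 228 [0.484 0.296 0.212]
258 236 [ 0.621 -0.036  0.019]
255 255 [0.498 0.275 0.145]
256 250 [0.494 0.278 0.158]
```

View pics/s11c.png

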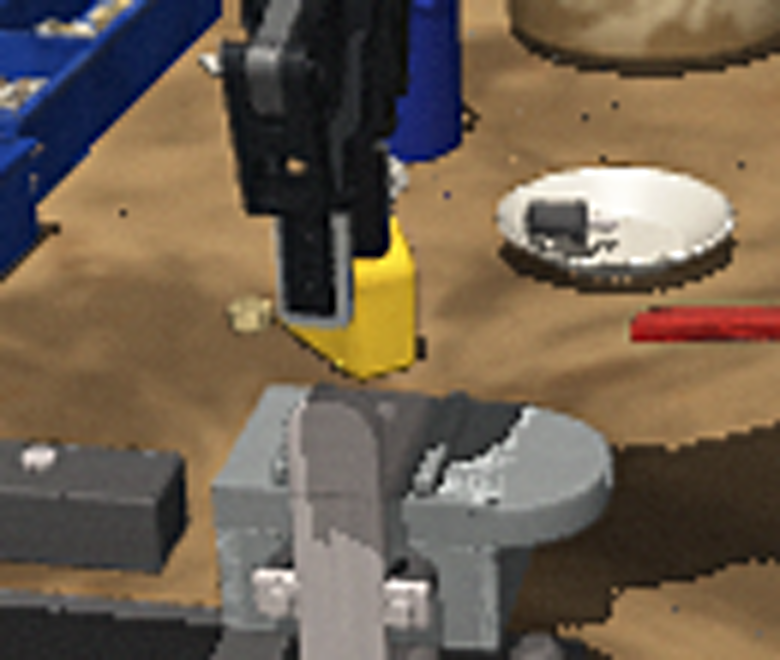

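>>> {"op": "send_rows", "data": {
  "increments": [
    [[-0.02, 0.06, 0.1, 0, 0, 0], [0, 0, 0.3, 0, 0, 0], [0, 0, 0.3, 0, 0, 0], [0, 0, 0.3, 0, 0, 0], [0, 0, 0.2, 0, 0, 0], [0, 0, 0, 0, 0, 0]]
  ]
}}

```text
clock: 13.3
eef_pos: [0.4962, 0.2707, 0.1074]
tool_rot: [-0.07, 0.998, -0.0, -0.001]
ft_force: [0.0, 0.0, -0.3]
grip_width: 0.0427
```

```bash
python3 - <<'E'
from h import *
go([.497,.27,.108])
s=snap('side','s12');crop(s,'s12c',200,180,330,290,6)
E
```

```text
pos [0.4962 0.2707 0.1074] t 13.3 F [ 0.   0.  -0.3] w 0.0427 q [0.5  0.43 0.02 1.16 0.   0.36]
turn units [-0.005 -0.013 -0.005] shift units cur axes [-0.015 -0.017 -0.012] in goal axes [-0.015 -0.017 -0.012]
```

View pics/s12c.png

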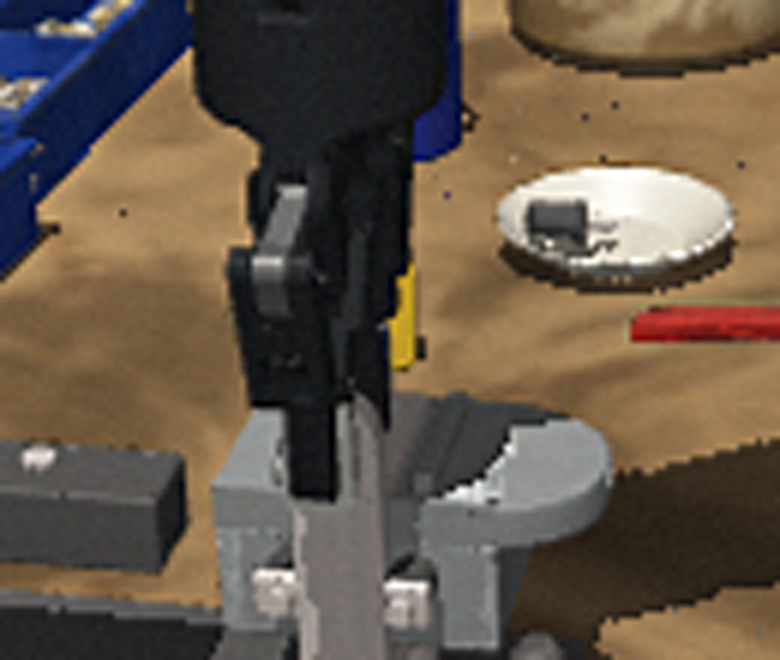

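>>> {"op": "send_rows", "data": {
  "increments": [
    [[0, 0, 0, 0, 0, 0], [0, 0, 0, 0, 0, 0], [0, 0, 0, 0, 0, 0], [0, 0, 0, 0, 0, 0], [0, 0, 0, 0, 0, 0], [0, 0, 0, 0, 0, 0]]
  ],
  "grip": 1
}}

```text
clock: 14.1
eef_pos: [0.4975, 0.2716, 0.1095]
tool_rot: [-0.07, 0.998, 0.0, 0.001]
ft_force: [-0.7, 0.6, 4.6]
grip_width: 0.011
```

```bash
python3 - <<'E'
from h import *
go([.497,.27,.108])
E
```

```text
pos [0.4975 0.2716 0.1095] t 14.1 F [-0.7  0.6  4.6] w 0.011 q [0.5  0.42 0.02 1.16 0.   0.36]
turn units [ 0.005  0.009 -0.004] shift units cur axes [ 0.013 -0.03   0.03 ] in goal axes [ 0.013 -0.03   0.03 ]
```

>>> {"op": "send_rows", "data": {
  "increments": [
    [[0, 0.05, 0, 0, 0, 0], [0, 0.05, 0, 0, 0, 0], [0, 0.05, 0, 0, 0, 0], [0, 0.05, 0, 0, 0, 0], [0, 0.05, 0, 0, 0, 0], [0, 0, 0, 0, 0, 0], [0, 0, 0, 0, 0, 0]]
  ]
}}

```text
clock: 14.98
eef_pos: [0.4961, 0.2807, 0.1093]
tool_rot: [-0.069, 0.998, -0.003, 0.001]
ft_force: [1.8, -7.0, 7.2]
grip_width: 0.0108
```

```bash
python3 - <<'E'
from h import *
go([.497,.27,.108])
for i in range(3): c=camera('side');print(get_obs()['ft_force'].round(2),get_obs()['eef_pos'].round(4))
E
```

```text
pos [0.4961 0.2807 0.1093] t 14.97 F [ 1.8 -7.   7.2] w 0.0108 q [ 0.52  0.43  0.03  1.17 -0.01  0.38]
turn units [-0.03   0.008 -0.015] shift units cur axes [ 0.012 -0.214  0.027] in goal axes [ 0.013 -0.214  0.026]
[ 0.79 -7.37  8.31] [0.4961 0.2807 0.1093]
[ 0.85 -6.08  6.77] [0.4961 0.2807 0.1093]
[ 0.6  -7.35  6.86] [0.4961 0.2806 0.1093]
```

>>> {"op": "send_rows", "data": {
  "increments": [
    [[0, 0.05, -0.02, 0, 0, 0], [0, 0.05, -0.02, 0, 0, 0], [0, 0.05, -0.02, 0, 0, 0], [0, 0.02, 0, 0, 0, 0], [0, 0, 0, 0, 0, 0], [0, 0, 0, 0, 0, 0]]
  ]
}}

```text
clock: 15.88
eef_pos: [0.4949, 0.2874, 0.1095]
tool_rot: [-0.069, 0.998, -0.004, -0.0]
ft_force: [5.1, -9.1, -5.5]
grip_width: 0.0108
```

```bash
python3 - <<'E'
from h import *
go([.497,.27,.108])
for i in range(3): c=snap('side','s13');print(get_obs()['ft_force'].round(2),get_obs()['eef_pos'].round(4))
crop(c,'s13c',200,180,330,290,6)
for v in range(255,275,3):print(v,[pt(c,u,v).round(3).tolist() for u in(250,253,256,259)])
E
```

```text
pos [0.4949 0.2874 0.1095] t 15.88 F [ 5.1 -9.1 -5.5] w 0.0108 q [ 0.53  0.44  0.04  1.18 -0.01  0.39]
turn units [-0.05  -0.005 -0.021] shift units cur axes [ 0.006 -0.35   0.033] in goal axes [ 0.008 -0.35   0.03 ]
[ 6.99 -9.41 -4.75] [0.4949 0.2874 0.1095]
[ 6.13 -9.5  -4.5 ] [0.4949 0.2873 0.1095]
[ 6.21 -9.24 -5.13] [0.4949 0.2873 0.1095]
255 [[0.494, 0.307, 0.162], [0.488, 0.306, 0.163], [0.486, 0.297, 0.159], [0.483, 0.29, 0.155]]
258 [[0.495, 0.305, 0.155], [0.488, 0.308, 0.158], [0.486, 0.299, 0.153], [0.483, 0.292, 0.15]]
261 [[0.494, 0.308, 0.151], [0.488, 0.307, 0.151], [0.486, 0.299, 0.147], [0.482, 0.294, 0.145]]
264 [[0.497, 0.301, 0.14], [0.492, 0.299, 0.14], [0.486, 0.299, 0.141], [0.482, 0.294, 0.139]]
267 [[0.501, 0.294, 0.129], [0.497, 0.29, 0.128], [0.49, 0.291, 0.13], [0.483, 0.292, 0.131]]
270 [[0.502, 0.291, 0.121], [0.497, 0.289, 0.121], [0.49, 0.292, 0.124], [0.484, 0.29, 0.124]]
273 [[0.502, 0.292, 0.115], [0.496, 0.293, 0.117], [0.491, 0.29, 0.116], [0.485, 0.29, 0.117]]
```

View pics/s13c.png

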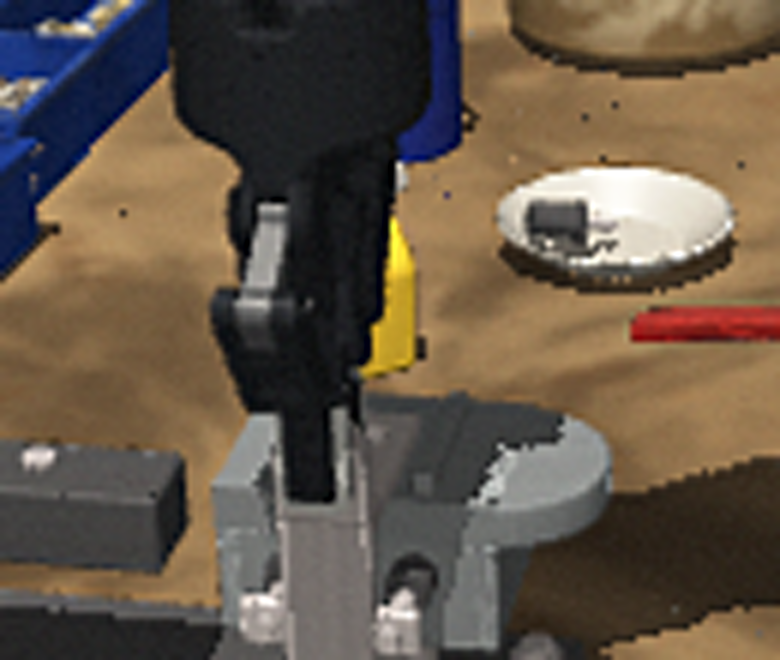

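>>> {"op": "send_rows", "data": {
  "increments": [
    [[0, 0.02, 0, 0, 0, 0], [-0.025, 0, -0.138, 0, 0.172, 0], [-0.025, 0, -0.138, 0, 0.172, 0], [-0.025, 0, -0.138, 0, 0.172, 0], [0, 0, 0, 0, 0, 0], [0, 0, 0, 0, 0, 0]]
  ]
}}

```text
clock: 16.77
eef_pos: [0.4978, 0.2887, 0.1298]
tool_rot: [-0.069, 0.997, -0.008, -0.047]
ft_force: [1.4, -9.8, -3.6]
grip_width: 0.0111
```

```bash
python3 - <<'E'
from h import *
go([.497,.27,.108])
for i in range(3): c=snap('side','s14');o=get_obs();print((Rgoal(0).T@o['ft_force']).round(2),o['eef_pos'].round(4),o['ft_torque'].round(2), o['grip_width'])
crop(c,'s14c',140,170,340,320,4)
E
```

```text
pos [0.4978 0.2887 0.1298] t 16.77 F [ 1.4 -9.8 -3.6] w 0.0111 q [0.51 0.51 0.2  1.36 0.03 0.37]
turn units [-0.052 -0.54  -0.019] shift units cur axes [ 0.026 -0.363  0.443] in goal axes [ 0.069 -0.367  0.435]
[  0.23 -10.02   4.11] [0.4978 0.2886 0.1297] [-1.56 -0.78  0.49] 0.010869204775486852
[-0.78 -9.94  4.36] [0.4978 0.2886 0.1298] [-1.58 -0.75  0.52] 0.01098967315920777
[ -0.74 -10.85   3.51] [0.4978 0.2886 0.1298] [-1.55 -0.75  0.42] 0.01086095301912582
```

View pics/s14c.png

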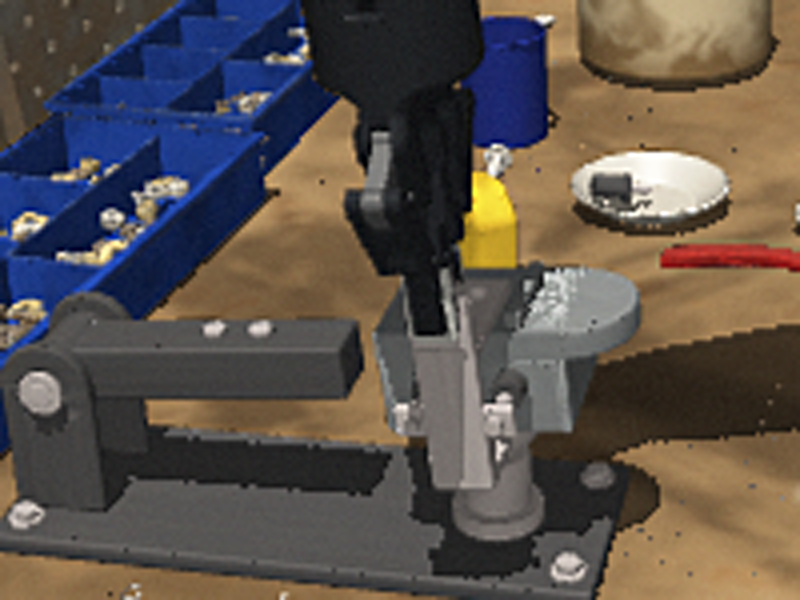

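>>> {"op": "send_rows", "data": {
  "increments": [
    [[-0.025, 0, -0.138, 0, 0.172, 0], [-0.025, 0, -0.138, 0, 0.172, 0], [-0.025, 0, -0.138, 0, 0.172, 0], [-0.025, 0, -0.138, 0, 0.172, 0], [0, 0, 0, 0, 0, 0], [0, 0, 0, 0, 0, 0]]
  ]
}}

```text
clock: 17.68
eef_pos: [0.5049, 0.2898, 0.1569]
tool_rot: [-0.069, 0.992, -0.012, -0.108]
ft_force: [-3.7, -10.9, -1.1]
grip_width: 0.0111
```

```bash
python3 - <<'E'
from h import *
go([.497,.27,.108])
for i in range(3): c=snap('side','s15');o=get_obs();print((Rgoal(0).T@o['ft_force']).round(2),o['eef_pos'].round(4),o['ft_torque'].round(2), o['grip_width'])
E
```

```text
pos [0.5049 0.2898 0.1569] t 17.68 F [ -3.7 -10.9  -1.1] w 0.0111 q [0.48 0.62 0.43 1.6  0.06 0.34]
turn units [-0.05  -1.248 -0.017] shift units cur axes [-0.005 -0.361  1.004] in goal axes [ 0.212 -0.369  0.978]
[  5.63 -10.19   0.62] [0.5049 0.2898 0.1569] [-1.71  0.06  0.65] 0.011247062471996867
[  5.11 -10.01   1.71] [0.5049 0.2898 0.1569] [-1.76  0.04  0.7 ] 0.010648313739181193
[ 4.03 -9.85  1.21] [0.5049 0.2898 0.1569] [-1.73  0.04  0.62] 0.010780876851708771
```

>>> {"op": "send_rows", "data": {
  "increments": [
    [[0, 0, -0.138, 0, 0.172, 0], [0, 0, -0.138, 0, 0.172, 0], [0, 0, -0.138, 0, 0.172, 0], [0, 0, 0, 0, 0, 0], [0, 0, 0, 0, 0, 0]]
  ]
}}

```text
clock: 18.45
eef_pos: [0.5121, 0.2908, 0.1765]
tool_rot: [-0.068, 0.986, -0.015, -0.151]
ft_force: [1.5, -10.2, -4.1]
grip_width: 0.0106
```

```bash
python3 - <<'E'
from h import *
go([.497,.27,.108])
for i in range(3): c=snap('side','s16');o=get_obs();print((Rgoal(0).T@o['ft_force']).round(2),o['eef_pos'].round(4),o['ft_torque'].round(2), o['grip_width'])
crop(c,'s16c',140,150,340,300,4)
t=snap('top','t16')
E
```

```text
pos [0.5121 0.2908 0.1765] t 18.45 F [  1.5 -10.2  -4.1] w 0.0106 q [0.47 0.71 0.63 1.78 0.09 0.32]
turn units [-0.048 -1.741 -0.016] shift units cur axes [-0.07  -0.359  1.417] in goal axes [ 0.358 -0.37   1.37 ]
[ -0.69 -10.27   4.7 ] [0.5121 0.2908 0.1765] [-1.47 -1.09  0.89] 0.01092760502294353
[-0.63 -9.71  4.35] [0.5121 0.2908 0.1765] [-1.5  -1.03  0.8 ] 0.010932344129251755
[-0.32 -9.43  3.84] [0.5121 0.2908 0.1765] [-1.46 -1.1   0.85] 0.011048029972431001
```

View pics/s16c.png

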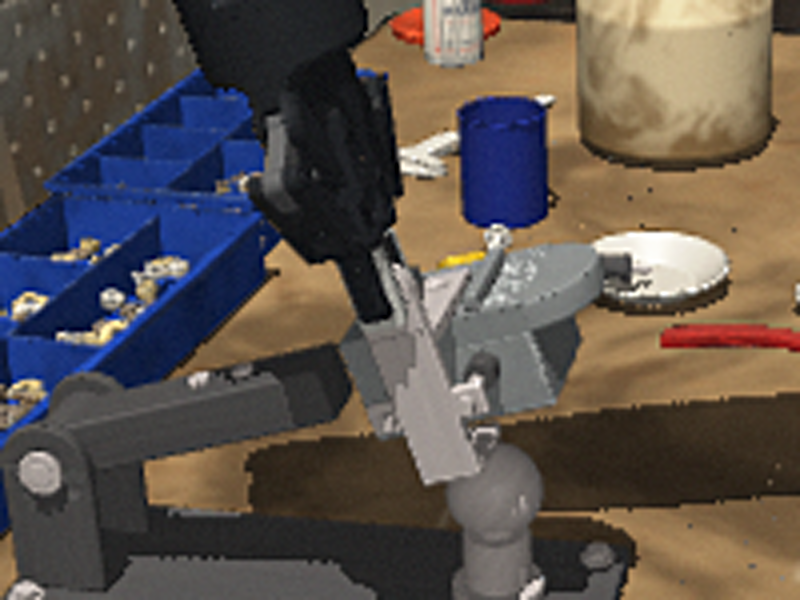

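View pics/t16.png

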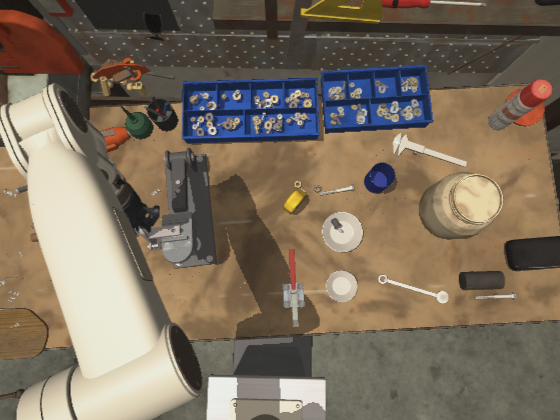

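```bash
python3 - <<'E'
from h import *
x=np.array([np.cos(YAW),np.sin(YAW)])
s=load('s16');t=load('t16')
def fit(c,pts):
    P=np.array([pt(c,u,v) for u,v in pts]);A=np.c_[P[:,:2]@x,np.ones(len(P))];k=np.linalg.lstsq(A,P[:,2],rcond=None)[0];print(k, -np.arctan(k[0]), np.abs(A@k-P[:,2]).max(), P[:,2].min(),P[:,2].max())
fit(t,[(u,v) for u in range(173,190,2) for v in range(248,262,2)])
# hood flat front part in side (crop (520..590,255..290))
fit(s,[(140+a/4,150+b/4) for a in range(525,585,6) for b in range(262,290,5)])
# tongue beam top
fit(s,[(140+a/4,150+b/4) for a in range(110,250,8) for b in (392,)] )
crop(t,'t16c',140,140,230,280,5)
E
```

```text
[0.01624328 0.18460371] -0.016241850993978017 0.1819557477325145 0.010575599760020316 0.20937742266259995
[-0.23661901  0.31889411] 0.23234568714857431 0.005607414526412363 0.1965024145997028 0.20710386834275385
[-0.25454736  0.29793818] 0.24925393195589468 0.003102285842403185 0.10939962167292844 0.12925194644713367
```

View pics/t16c.png

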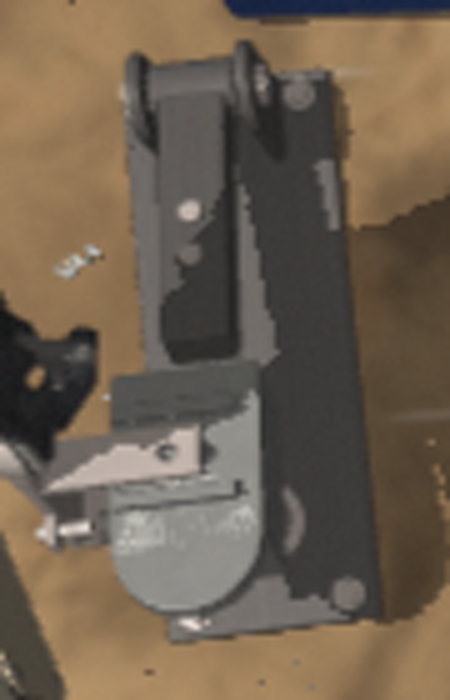

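```bash
cat > m.py <<'E'
from h import *
x=np.array([np.cos(YAW),np.sin(YAW)])
def fit(c,pts,sgn=0):
    P=np.array([pt(c,u,v) for u,v in pts]);P=P[(P[:,2]>.02)&(P[:,2]<.25)];X=P[:,:2]@x;k=np.polyfit(X,P[:,2],1)
    r=P[:,2]-np.polyval(k,X);g=np.abs(r)<.004;k=np.polyfit(X[g],P[g,2],1);print('theta',-np.arctan(k[0]),'n',g.sum(),len(g));return k
def meas(t):
    k=fit(t,[(140+a/5,140+b/5) for a in range(130,240,5) for b in range(520,590,5)])
    # hinge axis in stand-x coordinate
    O=np.array([.6024,.2297]);hx=(O+.13*x)@x
    # line: distance of hood-top line from hinge gives 33mm check; z above hinge at hinge x
    th=-np.arctan(k[0]);print('perp dist of hood top from hinge (expect .033)',(np.polyval(k,hx)-.085)*np.cos(th))
    # solve theta from mean height with 33 mm fixed
    P=np.array([pt(t,140+a/5,140+b/5) for a in range(130,240,5) for b in range(520,590,5)]);P=P[P[:,2]>.15];m=np.median(P,0);d=hx-m[:2]@x;h=m[2]-.085
    th2=np.arctan2(h,d)-np.arcsin(.033/np.hypot(h,d));print('theta from height',th2,'lift mm',230*np.sin(th2))
    fit(t,[(140+a/5,140+b/5) for a in range(175,230,5) for b in range(110,340,5)])
E
python3 - <<'E'
from m import *
meas(load('t16'))
E
```

```text
theta 0.29409560308535493 n 302 307
perp dist of hood top from hinge (expect .033) 0.03504208905103679
theta from height 0.3011328082030731 lift mm 68.2185128603643
theta 0.30210801958256417 n 473 502
```

>>> {"op": "send_rows", "data": {
  "increments": [
    [[-0.004, 0, -0.05, 0, 0.06, 0], [0, 0, 0, 0, 0, 0], [0, 0, 0, 0, 0, 0], [0, 0, 0, 0, 0, 0], [0, 0, 0, 0, 0, 0], [0, 0, 0, 0, 0, 0]]
  ]
}}

```text
clock: 19.4
eef_pos: [0.5131, 0.291, 0.1788]
tool_rot: [-0.068, 0.985, -0.015, -0.156]
ft_force: [1.8, -10.2, -4.6]
grip_width: 0.0111
```

```bash
python3 - <<'E'
from m import *
t=snap('top','t17');meas(t)
s=snap('side','s17')
for i in range(4):camera('side')
o=get_obs();print(o['clock'],o['eef_pos'].round(4),o['joint_vel'].round(4),(Rgoal(0).T@o['ft_force']).round(1),o['grip_width'])
t0=load('top0')
for n,(a,b,c,d) in dict(tape=(280,185,312,217),wrench=(395,130,470,170),wr2=(375,270,450,305),can=(362,160,400,196),bolt=(314,180,356,198)).items():
    print(n,np.abs(t['color'][b:d,a:c].astype(int)-t0['color'][b:d,a:c]).mean())
E
```

```text
theta 0.32287453174872105 n 303 306
perp dist of hood top from hinge (expect .033) 0.029930749546393732
theta from height 0.3125105463703269 lift mm 70.71316653478851
theta 0.3109871853615551 n 463 506
19.7 [0.5131 0.291  0.1788] [ 0.      0.0005 -0.0013  0.0007  0.0003  0.0009] [ -0.9 -10.5   5.1] 0.010956940995219024
tape 5.488932291666667
wrench 6.773444444444444
wr2 6.573079365079365
can 4.450536062378168
bolt 6.914462081128748
```

View pics/s17.png

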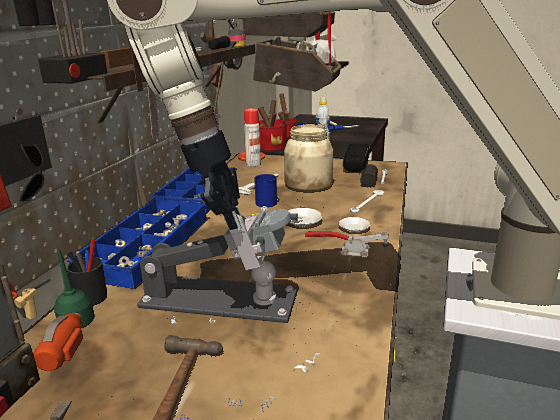

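```bash
python3 -c "
from workcell import *
print(job_done())"
```

```text
the job is handed in; nothing more can be done
None
```

The coupler is unhitched and I've handed the job in. The gripper is still on the latch tab, holding the coupler up without moving.

- **Pin:** I lifted the safety pin straight out of the latch bar and released it in the larger dish. The pictures show it lying in the dish.
- **Latch:** I pinched the tab across its 12 mm and pulled it about 15–16 mm, with roughly 10 N of spring force. I kept it pulled while lifting the tongue along its hinge arc.

**Last checks, at 19.7 s:**
- **Lift:** The tongue was at about 0.31 rad, which puts the coupler about 70.7 mm up. Fitting the slope of the hood top gave 0.32 rad instead, with more noise.
- **Hold:** The grip opening was steady at 11 mm, against the tab's 12 mm. Joint speeds were near zero, and the force on the tool was about 10.5 N sideways and 5 N from the weight.
- **Other items:** The tape measure, wrench and blue can look unmoved in the pictures, with small image differences of the same size at all of them. The gripper never went near them low down.

**Disagreements:**
- **Fingertip height:** The cameras showed the fingertips about 35 mm higher than the reported tool pose and stated finger length imply. I went by the pictures and the force readings for every height.
- **Finger width:** The gripper read 15.5 mm when holding the 18 mm knob.

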